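# Fold the recipe stand flat: flip its ratchet pawl, then push the panel down

## Task

The recipe stand is no longer needed: fold it flat. Its ratchet lets the panel go up but not down, so first flip the pawl over, by the crossbar on its thumb lever, to the far side where it rests released; then push the panel all the way down onto its rest. Leave the panel flat and the pawl released, and do not push the mug, the spice jar or the tomato out of place.

Things in the scene. Friction and masses are not known exactly. Their poses are not given: they have to be found in the camera images.
- recipe_stand: Light wooden base of the recipe stand, 235 x 290 x 14 mm (x -50 to 185, y -155 to 135 mm), fixed. Origin on the worktop under the middle of the panel's hinge line, which runs along y, 42 mm up. x: from the hinge (front, near the robot) to the back; y: left; z: up. At the right a cheek (y -132 to -123, x -22 to 84 mm, top z 138 mm), then steel toothed quadrant and pawl (y -151 to -141 mm).
- stand_panel (a joint): Angle of the wooden panel: 0 = flat on its rest (upper face 47 mm over the worktop), 1.3 rad = fully up. Starts at 0.75 to 1.25, leaning away from the robot. Stiff hinge: it stays where put; 1 to 4 N at its free edge lowers it once the pawl is released. With the pawl engaged it goes down at most one tooth (0.2 rad), then is blocked. Its toothed quadrant (76 mm radius) turns with it.
- stand_edge (a point): Middle of the panel's free edge, on its page face. The panel is a 230 mm wide, 10 mm thick board reaching 170 mm from the hinge line, which lies in its middle plane; at the hinge end a lip rises 30 mm from the page face. Moves with the panel; x points along the panel away from the hinge, z out of the page face (up and toward the robot while raised).
- stand_pawl (a joint): Angle of the steel pawl; pivot along y, 55 mm behind the hinge line (x) and 124 mm over the worktop. 0 = engaged, thumb lever leaning 25 deg to the front; grows as its top is pushed to the stand's back (+x); 1.2 = released stop, leaning 44 deg back. Starts at 0 to 0.2. Past about 0.7 it falls to the stop by itself, short of 0.5 it falls back in. Pushing takes under 2 N.
- stand_thumb (a point): Where to push the pawl: on the axis of the round crossbar at the top of its thumb lever, 65 mm from the pivot, at y -180 mm of the stand. Bar diameter 14 mm, along the stand's y from -141 to -199 mm. About 183 mm over the worktop while engaged; moves with the pawl.
- mug_1: White mug, 84 mm across, 88 mm tall, with a handle; loose, left of the stand. Origin at the middle of its foot. To be left alone.
- spice_jar_1: Spice jar with a round cap, 45 mm across, 106 mm tall; loose, left of the stand's back. Origin at the middle of its foot. To be left alone.
- tomato_1: Tomato, 69 mm across, 71 mm tall; loose, right of the stand's front, beyond the crossbar. Origin at its underside. To be left alone.

How it is judged:
On the way:
1. the pawl has been flipped over to its released side while the panel is still raised (above 0.35 rad) (value of joint stand_pawl above 0.9 rad and value of joint stand_panel above 0.35 rad), for 0.2 s.
At the end, for the whole second after the job is handed in: The panel lies flat on its rest (within 0.08 rad) and is still, and the pawl stays flipped to its released side (above 0.9 rad) (value of joint stand_panel below 0.08 rad and value of joint stand_pawl above 0.9 rad and velocity of joint stand_panel between -0.05 and 0.05 rad/s); the robot touches nothing.
It fails at once if the mug, the spice jar or the tomato is pushed more than 40 mm from its place (distance of any of mug_1, spice_jar_1, tomato_1 from where it was at the start of the episode above 0.04 m).
It also fails if it takes over 38 s, if anything falls off the work surface, if the arm or the gripper's body presses on something with over 40 N, if the wrist force passes 120 N, or if a joint passes its speed limit or range.

## Robot

A 6-joint arm with a two-finger parallel gripper is mounted at the origin on a cart in front of the work surface, level with it; the furniture and walls round the work are solid. World frame = base frame: x ahead of the robot, y to its left, z up, the work surface at z = 0. Lengths are in m, angles in rad, forces in N, time in s.
With the tool pointing down it reaches from about 0.375 to 0.9 m from the base axis. Payload 3.1 kg.
Tool frame: the origin (TCP) lies between the finger pads; the fingertips stand 17 mm ahead of it and the grasp point (between the pads) lies 2 mm behind it (robot.nose_length is the distance from the TCP to the fingertips, in m); z points along the fingers, y is the line along which they close (so a half turn about z gives the same grasp; the last joint's range is limited). The gripper opens to 87 mm and grips with 3 to 60 N. Pads are 19 mm wide; open, the fingers measure 117 mm over their backs; the gripper's body (75 mm by 190 mm) begins 51 mm behind the grasp point.
Start: joints at [-1.44, 0.527, 1.433, -0, 1.181, -0.178], TCP at [0.191, -0.595, 0.24] pointing down, gripper open.
Joint ranges: [-3.08, 3.08], [-0.75, 2.2], [0.22, 2.44], [-1.43, 4.57], [0, 2.65], [-2.85, 2.85]. Speed limits (rad/s): [2.79, 2.79, 3.14, 3.14, 3.14, 3.14].

## Interface

Orientations are given as a unit quaternion [x, y, z, w].
In Python, from rig import robot, cams gives the robot as it stands.
- The arm moves only by the shell command python3 -m pendant 'ROWS' [FORCE]. ROWS is JSON, a list of rows, each an object with "jaw": the opening, from 0 (shut) to 1 (fully open); "linear": the shift along the tool's x, y, z in cm, a list of three; "twist": the turn about the tool's z in degrees. A call has 1 to 12 rows; each row shifts and turns the commanded pose from where the row before left it, along the tool's axes as they then stand; what a row does not reach is not made up. A row lasts 1/12 s, in which the tool goes at most 41.7 mm and 7.16 degrees, less where a joint would pass 70% of its speed; a pose out of reach is approached as far as the arm can. A call is refused whole if a number of a shift passes 4.17 or a number of a turn 7.16, either way. A call with a gripper value outside its range is refused whole. The fingers move at their own pace and stop on an object; FORCE is the grip in N (left out, the last holds). Time passes only in rows, so rows that do not move let the fingers close. It gives the time, the measured TCP pose, the force, the opening and the grip force at its end, in the units of the state.
- robot.get_obs(): the state, without advancing time (a new reading comes with each control period).
- cams.camera(name): name is "scene" or "top" or "wrist"; returns a dict with "color" (400x640x3 uint8, blue, green, red), "depth" (400x640 float32, m along the optical axis (not along the pixel's ray), 0 where there is no reading), "fov_y" (degrees; the focal length in pixels is half the picture's height over the tangent of half this angle, whatever the lens; pixels are square), "cx", "cy" (the principal point, pixels), "k1" (the pictures are not rectified: a ray, as slopes to the right and down, at radius r is drawn at 1 + k1 r^2 times it, then the intrinsics apply), "view" (4x4, takes a point from world to camera coordinates). Camera axes: x right, y down, z forward; pixel columns grow to the right and rows downward; lengths in m; the calibration is good to about 2 mm. A picture is of the moment at which its call begins.
- robot.hand_in(): hands the job in; it is judged then, once.
The state is a dict: "time": time; "q": joint angles; "joint_velocities": joint speeds; "joint_torque": joint torques, N m; "position": TCP position; "tool_rot": TCP orientation; "ft_force": force on the tool from outside, world axes, zero at the start; "moment": the same for the moment, N m; "grip_width": finger opening in m; "grip_force": force on a finger pad.
Only numpy, scipy, OpenCV 4.12 (cv2) and the standard library are available. Lean on these libraries where they do the work, as an engineer would, in place of code of your own. Each camera call takes 0.05 s, during which the arm holds its last target. There are 200 camera calls.

## Working session

There is one attempt and no reset: what is moved stays moved. The work goes in short steps, Python scripts to look and compute and a shell command to move; the robot and the scene stay as the last step left them, time stands still between calls to the robot, and variables do not carry over. Pictures are saved under pics/ and viewed, at most 10 in all, crops included, and the job is handed in when it is done.

```bash
mkdir -p pics; cat > h.py <<'E'
import numpy as np, cv2
from rig import robot, cams
def pts(c):
    h,w=c["depth"].shape; f=h/2/np.tan(np.radians(c["fov_y"]/2))
    K=np.array([[f,0,c["cx"]],[0,f,c["cy"]],[0,0,1]])
    u,v=np.meshgrid(np.arange(w),np.arange(h))
    d=np.stack([(u-c["cx"])/f,(v-c["cy"])/f],-1)
    s=d.copy()
    for _ in range(15): s=d/(1+c["k1"]*(s**2).sum(-1,keepdims=True))
    P=np.concatenate([s,np.ones((h,w,1))],-1)*c["depth"][...,None]
    V=np.linalg.inv(np.array(c["view"])); return P@V[:3,:3].T+V[:3,3]
E
python3 - <<'E'
from h import *
o=robot.get_obs(); print(o["time"],o["position"],o["tool_rot"])
for n in("scene","top"):
    c=cams.camera(n); cv2.imwrite(f"pics/{n}.png",c["color"]); np.save(n+".npy",pts(c)); print(c["view"],c["fov_y"])
E
```

```text
0.0 [ 0.19046803 -0.59452495  0.23857627] [ 9.88025718e-01  1.54285427e-01  2.46534413e-05 -1.08913443e-03]
[[-0.48713584 -0.87331309 -0.00478648  0.38772057]
 [-0.42751483  0.24324064 -0.87066932  0.33581637]
 [ 0.76153118 -0.42208794 -0.49184553  0.68785537]
 [ 0.          0.          0.          1.        ]] 54.34276601919971
[[-0.00903997 -0.99941391 -0.03301683  0.17618987]
 [-0.99833303  0.0109026  -0.05667717  0.5227082 ]
 [ 0.05700392  0.03244944 -0.99784647  1.01571601]
 [ 0.          0.          0.          1.        ]] 55.52357029977874
```

View pics/scene.png

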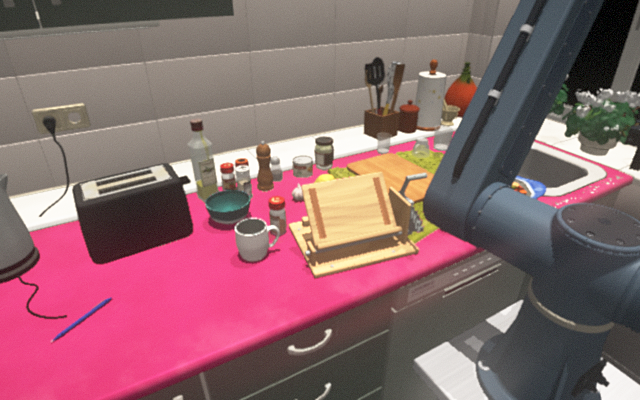

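View pics/top.png

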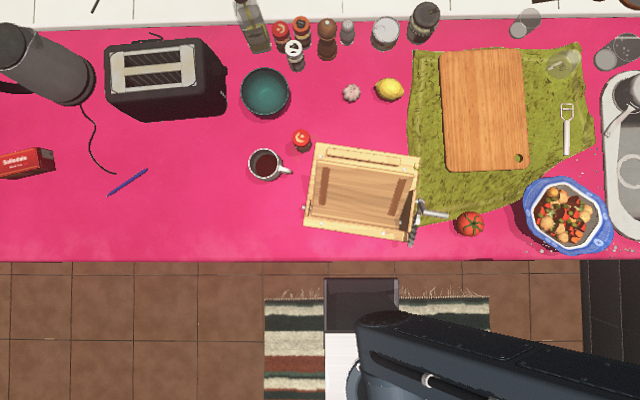

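The stand is at top-view (362,195), its crossbar at about (432,213), the tomato at (470,223), the mug at (265,163) and the jar at (302,138). Next I'll measure them.

```bash
python3 - <<'E'
from h import *
P=np.load("top.npy"); im=cv2.imread("pics/top.png")
for n,(u,v) in dict(tom=(470,222),mug=(262,162),jar=(302,137)).items(): print(n,P[v,u].round(3))
print("bar");
for u in range(418,450,4):
    v0=min(range(203,224),key=lambda v:-P[v,u,2]); print(u,v0,P[v0,u].round(3))
z=P[...,2]; m=np.zeros(z.shape,bool); m[130:255,290:435]=1
b=m&(z>.008)&(z<.021)&(im[...,1]>90)
q=P[b][:,:2]; r=cv2.minAreaRect((q*1000).astype(np.float32)); print(r,cv2.boxPoints(r))
b2=(m&(z>.06)); b2[:,405:]=0; print("panel pts"); 
cv2.imwrite("pics/crop.png",cv2.resize(im[130:260,290:490],None,fx=4,fy=4,interpolation=cv2.INTER_CUBIC))
for v in range(140,245,6): print(v,P[v,355].round(3))
E
```

```text
tom [ 0.448 -0.222  0.057]
mug [0.616 0.323 0.022]
jar [0.666 0.207 0.106]
bar
418 221 [0.466 0.137 1.049]
422 213 [ 0.472 -0.069  0.187]
426 211 [ 0.476 -0.076  0.192]
430 213 [ 0.472 -0.085  0.193]
434 214 [ 0.469 -0.094  0.192]
438 223 [0.466 0.137 1.049]
442 216 [ 0.465 -0.112  0.191]
446 215 [ 0.467 -0.121  0.191]
((553.4773559570312, 31.896163940429688), (355.4228210449219, 305.61798095703125), 88.24980163574219) [[ 395.312   -141.06526]
 [ 700.7874  -150.39943]
 [ 711.6427   204.85759]
 [ 406.1673   214.19176]]
panel pts
140 [ 0.678  0.067 -0.002]
146 [0.66  0.067 0.003]
152 [0.638 0.07  0.036]
158 [0.622 0.07  0.037]
164 [0.609 0.069 0.014]
170 [0.573 0.079 0.166]
176 [0.561 0.078 0.152]
182 [0.548 0.078 0.139]
188 [0.535 0.077 0.124]
194 [0.521 0.076 0.11 ]
200 [0.507 0.075 0.092]
206 [0.492 0.074 0.075]
212 [0.477 0.074 0.06 ]
218 [0.461 0.074 0.069]
224 [0.445 0.071 0.013]
230 [0.429 0.072 0.017]
236 [ 0.412  0.071 -0.001]
242 [0.396 0.071 0.003]
```

View pics/crop.png

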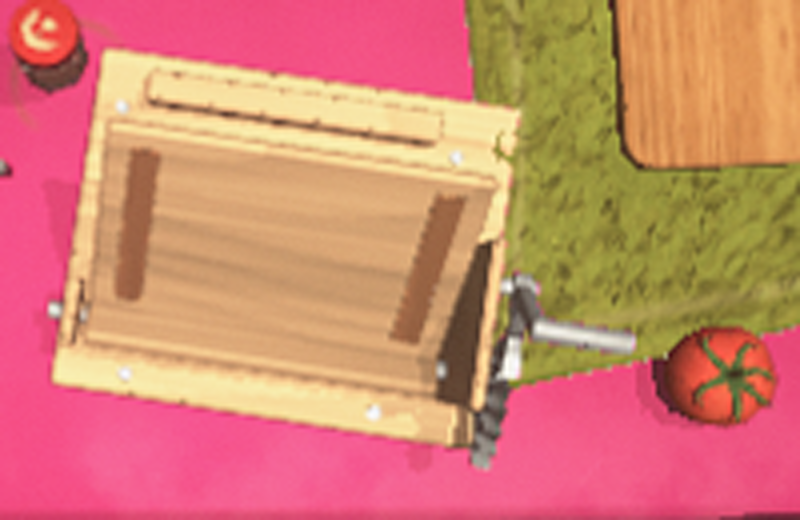

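```bash
cat > st.py <<'E'
from h import *
from scipy.spatial.transform import Rotation as R
S=np.load("S.npy") if __import__("os").path.exists("S.npy") else None
def loc(p): return (np.array([[np.cos(S[2]),np.sin(S[2])],[-np.sin(S[2]),np.cos(S[2])]])@(np.array(p)[:2]-S[:2]))
def wor(l): return np.array([[np.cos(S[2]),-np.sin(S[2])],[np.sin(S[2]),np.cos(S[2])]])@np.array(l)+S[:2]
def plan(l,z):  # tool shift in cm to put TCP at stand-local l (m), height z
    o=robot.get_obs(); T=R.from_quat(o["tool_rot"]); x=T.as_matrix()[:,0]
    d=np.append(wor(l),z)-o["position"]
    print("t",round(o["time"],2),"local now",loc(o["position"]).round(4),o["position"][2].round(4),"shift cm",(T.inv().apply(d)*100).round(2),"twist deg",np.degrees(np.arctan2(x[1],x[0])-S[2]).round(1),"F",np.round(o["ft_force"],1))
E
python3 - <<'E'
from h import *
P=np.load("top.npy"); c=cams.camera("top")
h,w=c["depth"].shape; f=h/2/np.tan(np.radians(c["fov_y"]/2))
K=np.array([[f,0,c["cx"]],[0,f,c["cy"]],[0,0,1]]); V=np.linalg.inv(np.array(c["view"]))
def at(u,v,z):
    s=cv2.undistortPoints(np.array([[[u,v]]],float),K,np.array([c["k1"],0,0,0.]))[0,0]
    r=V[:3,:3]@np.append(s,1); return (V[:3,3]+r*(z-V[2,3])/r[2])[:2]
W=np.array([at(290+a/4,130+b/4,.014) for a,b in[(55,380),(470,443),(105,50),(521,110)]])
L=np.array([[-.05,.135],[-.05,-.155],[.185,.135],[.185,-.155]])
a,b=W-W.mean(0),L-L.mean(0)
yaw=np.arctan2((b[:,0]*a[:,1]-b[:,1]*a[:,0]).sum(),(a*b).sum())
Rm=np.array([[np.cos(yaw),-np.sin(yaw)],[np.sin(yaw),np.cos(yaw)]]); t=W.mean(0)-Rm@L.mean(0)
np.save("S.npy",[*t,yaw]); print(t,yaw,(W-(L@Rm.T+t)).round(4).tolist())
import st
for p in[(.472,-.069),(.472,-.085),(.467,-.121),(.573,.079),(.477,.074)]: print(st.loc(p).round(4))
st.plan([-.03,-.18],.25)
E
```

```text
[0.46895194 0.07230756] -0.1617066864460303 [[0.0021, -0.0033], [0.004, 0.0032], [-0.0037, -0.0015], [-0.0025, 0.0015]]
[ 0.0258 -0.139 ]
[ 0.0283 -0.1548]
[ 0.0292 -0.1911]
[0.1016 0.0234]
[0.0077 0.003 ]
t 0.15 local now [-0.1674 -0.7032] 0.2388 shift cm [ 36.01 -40.37  -1.04] twist deg 27.0 F [ 0.6 -0.1 -0.1]
```

```bash
python3 -m pendant '[{"jaw":0,"linear":[2.7,-3.0,0],"twist":0},{"jaw":0,"linear":[2.7,-3.0,0],"twist":0},{"jaw":0,"linear":[2.7,-3.0,0],"twist":0},{"jaw":0,"linear":[2.7,-3.0,0],"twist":0},{"jaw":0,"linear":[2.7,-3.0,0],"twist":0},{"jaw":0,"linear":[2.7,-3.0,0],"twist":0},{"jaw":0,"linear":[2.7,-3.0,0],"twist":0},{"jaw":0,"linear":[2.7,-3.0,0],"twist":0},{"jaw":0,"linear":[0,0,0],"twist":7},{"jaw":0,"linear":[0,0,0],"twist":7},{"jaw":0,"linear":[0,0,0],"twist":7},{"jaw":0,"linear":[0,0,0],"twist":6}]' 20; python3 -c "
import st; st.plan([-.03,-.18],.25)"
```

```text
time: 1.15
position: [0.3233, -0.3002, 0.2396]
tool_rot: [0.997, -0.083, -0.0, 0.0]
ft_force: [-0.3, -0.5, -0.2]
grip_width: 0.0146
grip_force: 0.0
t 1.15 local now [-0.0837 -0.3911] 0.2396 shift cm [  5.28 -21.14  -1.04] twist deg -0.3 F [-0.3 -0.5 -0.2]
```

```bash
python3 -m pendant '[{"jaw":0,"linear":[0.9,-3.5,0],"twist":0},{"jaw":0,"linear":[0.9,-3.5,0],"twist":0},{"jaw":0,"linear":[0.9,-3.5,0],"twist":0},{"jaw":0,"linear":[0.9,-3.5,0],"twist":0},{"jaw":0,"linear":[0.9,-3.5,0],"twist":0},{"jaw":0,"linear":[0.7,-3.5,0],"twist":0},{"jaw":0,"linear":[0,0,1.8],"twist":0},{"jaw":0,"linear":[0,0,1.8],"twist":0},{"jaw":0,"linear":[0,0,1.8],"twist":0},{"jaw":0,"linear":[0,0,0],"twist":0}]'; python3 -c "
import st; st.plan([0.075,-.18],.187)
from h import *
c=cams.camera('scene'); cv2.imwrite('pics/s2.png',cv2.resize(c['color'][120:300,280:560],None,fx=2.8,fy=2.8))"
```

```text
time: 1.98
position: [0.4064, -0.1004, 0.1833]
tool_rot: [0.997, -0.08, -0.003, -0.001]
ft_force: [-0.1, 0.0, -0.7]
grip_width: 0.0002
grip_force: 0.0
t 1.98 local now [-0.034  -0.1805] 0.1833 shift cm [10.89 -0.04 -0.44] twist deg 0.1 F [-0.1  0.  -0.7]
```

View pics/s2.png

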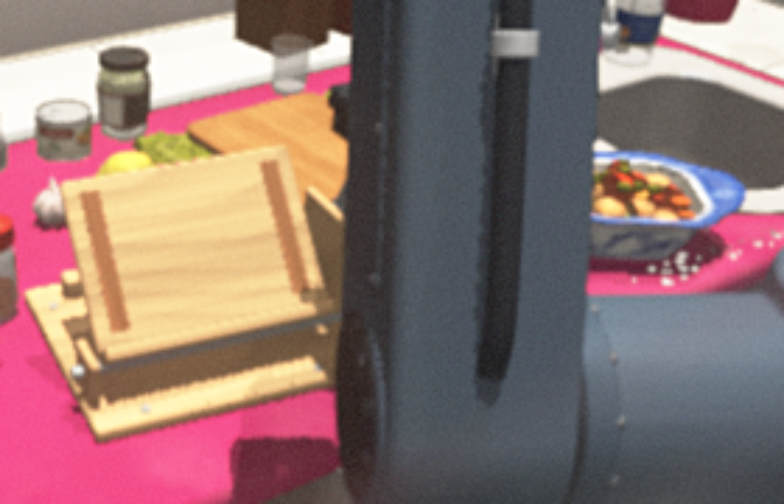

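```bash
python3 -m pendant '[{"jaw":0,"linear":[1.4,0,0],"twist":0},{"jaw":0,"linear":[1.4,0,0],"twist":0},{"jaw":0,"linear":[1.4,0,0],"twist":0},{"jaw":0,"linear":[1.4,0,0],"twist":0},{"jaw":0,"linear":[1.4,0,0],"twist":0},{"jaw":0,"linear":[1.4,0,0],"twist":0},{"jaw":0,"linear":[1.4,0,0],"twist":0},{"jaw":0,"linear":[1.2,0,0],"twist":0},{"jaw":0,"linear":[0,0,0],"twist":0},{"jaw":0,"linear":[0,0,0],"twist":0}]'; python3 -c "
import st; st.plan([0.0,-.18],.25)
from h import *
c=cams.camera('wrist'); cv2.imwrite('pics/w1.png',c['color'])"
```

```text
time: 2.87
position: [0.5172, -0.12, 0.1863]
tool_rot: [0.997, -0.081, 0.001, 0.0]
ft_force: [0.3, -0.8, 0.5]
grip_width: 0.0004
grip_force: 0.0
t 2.87 local now [ 0.0785 -0.182 ] 0.1863 shift cm [-7.84 -0.2  -6.39] twist deg -0.0 F [ 0.3 -0.8  0.5]
```

View pics/w1.png

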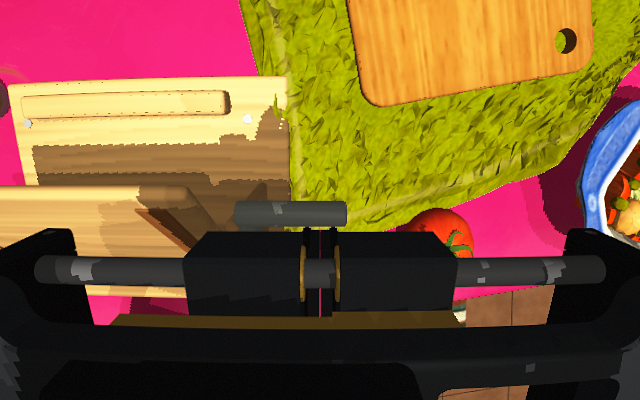

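The wrist view shows the crossbar lying beyond the fingers at about (290,213), so the pawl is flipped. I'll back off, rise and go over the panel.

```bash
python3 -m pendant '[{"jaw":0,"linear":[-2,0,0],"twist":0},{"jaw":0,"linear":[-1,0,-2],"twist":0},{"jaw":0,"linear":[0,0,-3],"twist":0},{"jaw":0,"linear":[0,0,-2.5],"twist":0},{"jaw":0,"linear":[0.8,-3,0],"twist":0},{"jaw":0,"linear":[0.8,-3,0],"twist":0},{"jaw":0,"linear":[0.8,-3,0],"twist":0},{"jaw":0,"linear":[0.8,-3,0],"twist":0},{"jaw":0,"linear":[0.8,-3,0],"twist":0},{"jaw":0,"linear":[0.6,-3,0],"twist":0},{"jaw":0,"linear":[0,0,0],"twist":0}]'; python3 -c "
import st; st.plan([0.098,0],.20)
from h import *
c=cams.camera('top'); cv2.imwrite('pics/t2.png',cv2.resize(c['color'][120:260,280:500],None,fx=3.6,fy=3.6))
P=pts(c); 
for u in range(412,450,3):
  v=max(range(185,224),key=lambda v:P[v,u,2]*(P[v,u,2]<.21)); print(u,v,st.loc(P[v,u]).round(3),P[v,u,2].round(3))"
```

```text
time: 3.83
position: [0.5626, 0.0599, 0.2612]
tool_rot: [0.997, -0.079, 0.001, -0.001]
ft_force: [0.6, 0.5, -0.5]
grip_width: 0.0004
grip_force: 0.0
t 3.83 local now [0.0944 0.0028] 0.2612 shift cm [0.34 0.3  6.12] twist deg 0.2 F [ 0.6  0.5 -0.5]
412 217 [ 0.015 -0.127] 0.141
415 195 [ 0.068 -0.128] 0.139
418 185 [ 0.045 -0.044] 0.548
421 185 [ 0.043 -0.044] 0.565
424 185 [ 0.042 -0.044] 0.582
427 185 [ 0.041 -0.044] 0.596
430 185 [ 0.039 -0.044] 0.61
433 185 [ 0.039 -0.045] 0.618
436 185 [ 0.04  -0.049] 0.617
439 185 [ 0.04  -0.052] 0.619
442 185 [ 0.041 -0.056] 0.617
445 185 [ 0.097 -0.183] 0.179
448 185 [ 0.098 -0.189] 0.181
```

View pics/t2.png

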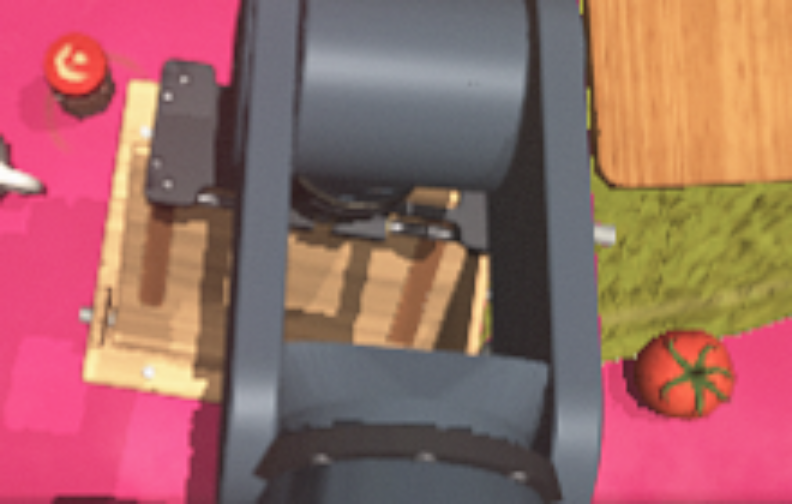

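Top view: the bar's end is at about (605,235), which the depth puts at stand x 98 mm, the released stop. The tomato and jar haven't moved. Now I'll press the panel down.

```bash
python3 -m pendant '[{"jaw":0,"linear":[0.2,0,3],"twist":0},{"jaw":0,"linear":[0,0,3],"twist":0},{"jaw":0,"linear":[0,0,1.5],"twist":0},{"jaw":0,"linear":[0,0,1.5],"twist":0},{"jaw":0,"linear":[0,0,1.5],"twist":0},{"jaw":0,"linear":[0.5,0,1.2],"twist":0},{"jaw":0,"linear":[0.7,0,1.2],"twist":0},{"jaw":0,"linear":[0.7,0,1.2],"twist":0},{"jaw":0,"linear":[0.7,0,1.2],"twist":0},{"jaw":0,"linear":[0.7,0,1.2],"twist":0}]'; python3 -c "
import st; st.plan([0.14,0],.062)"
```

```text
time: 4.72
position: [0.596, 0.0491, 0.0949]
tool_rot: [0.997, -0.081, -0.0, 0.0]
ft_force: [-1.9, 0.7, 0.9]
grip_width: 0.0004
grip_force: 0.8
t 4.72 local now [ 0.1291 -0.0024] 0.0949 shift cm [ 1.09 -0.24  3.29] twist deg -0.0 F [-1.9  0.7  0.9]
```

```bash
python3 -m pendant '[{"jaw":0,"linear":[0.5,0,1],"twist":0},{"jaw":0,"linear":[0.3,0,1],"twist":0},{"jaw":0,"linear":[0,0,0.6],"twist":0},{"jaw":0,"linear":[0,0,0.4],"twist":0},{"jaw":0,"linear":[0,0,0.3],"twist":0},{"jaw":0,"linear":[0,0,0],"twist":0},{"jaw":0,"linear":[0,0,0],"twist":0}]'; python3 -c "
import st; st.plan([0.14,0],.062)"
```

```text
time: 5.3
position: [0.6049, 0.0484, 0.0643]
tool_rot: [0.997, -0.08, 0.001, 0.0]
ft_force: [-1.0, -1.5, 7.5]
grip_width: 0.0008
grip_force: 3.8
t 5.3 local now [ 0.138  -0.0018] 0.0643 shift cm [ 0.2  -0.18  0.23] twist deg 0.0 F [-1.  -1.5  7.5]
```

```bash
python3 -m pendant '[{"jaw":0,"linear":[0,0,0.2],"twist":0},{"jaw":0,"linear":[0,0,0],"twist":0},{"jaw":0,"linear":[0,0,0],"twist":0}]'; python3 -m pendant '[{"jaw":0,"linear":[0,0,-1],"twist":0},{"jaw":0,"linear":[0,0,-3],"twist":0},{"jaw":0,"linear":[0,0,-4],"twist":0},{"jaw":0,"linear":[0,0,-4],"twist":0},{"jaw":0,"linear":[0,0,-4],"twist":0},{"jaw":0,"linear":[0,0,-4],"twist":0},{"jaw":0,"linear":[-4,0,0],"twist":0},{"jaw":0,"linear":[-4,0,0],"twist":0},{"jaw":0,"linear":[-4,0,0],"twist":0},{"jaw":0,"linear":[0,0,0],"twist":0}]'; python3 -c "
import st
from h import *
for n in('top','scene','wrist'):
  c=cams.camera(n); P=pts(c)
  l=np.array([st.loc(p) for p in P.reshape(-1,3)]).reshape(400,640,2); z=P[...,2]
  for x in(.03,.06,.09,.12,.15):
    m=(abs(l[...,0]-x)<.01)&(abs(l[...,1])<.1)&(z>.01)&(z<.18); print(n,x,m.sum(),np.median(z[m]).round(4) if m.any() else '')
  m=(abs(l[...,1]+.18)<.012)&(z>.15)&(z<.2)&(l[...,0]>0)&(l[...,0]<.13); print('bar',m.sum(),l[m].mean(0).round(3),z[m].mean())
  cv2.imwrite('pics/e_%s.png'%n,c['color'])"
```

```text
time: 5.55
position: [0.6049, 0.0484, 0.0642]
tool_rot: [0.997, -0.08, 0.002, 0.0]
ft_force: [-4.1, -1.1, 18.1]
grip_width: 0.0003
grip_force: 9.1
time: 6.38
position: [0.4728, 0.0702, 0.2586]
tool_rot: [0.997, -0.08, -0.008, -0.0]
ft_force: [-1.0, 0.3, -1.2]
grip_width: 0.0008
grip_force: 0.0
top 0.03 0 
top 0.06 23 0.0472
top 0.09 136 0.0474
top 0.12 560 0.0474
top 0.15 563 0.0475
bar 62 [ 0.098 -0.18 ] 0.1764616956700652
scene 0.03 60 0.0128
scene 0.06 316 0.0464
scene 0.09 300 0.0463
scene 0.12 269 0.0464
scene 0.15 247 0.0465
bar 20 [ 0.094 -0.173] 0.17324162944553892
wrist 0.03 3016 0.0464
wrist 0.06 3386 0.0464
wrist 0.09 3498 0.0464
wrist 0.12 3640 0.0464
wrist 0.15 3882 0.0464
bar 589 [ 0.098 -0.18 ] 0.17551523857445966
```

View pics/e_wrist.png

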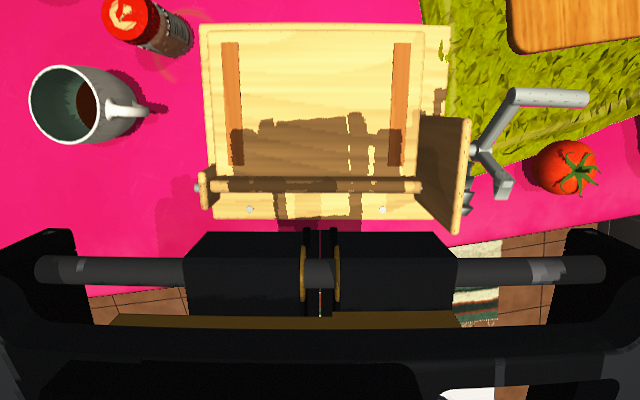

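The panel lies flat, at 46.5 mm everywhere along its length. The crossbar at (548,97) is on its released side, and the mug, jar and tomato are in place.

```bash
python3 -c "
from rig import robot; print(robot.hand_in())"
```

```text
the job is handed in; nothing more can be done
None
```

The recipe stand is folded flat with its pawl released, the mug, jar and tomato still look to be in place, and the job is handed in at about 6.5 s; the hand-in returned no verdict.

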